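# Snug the adjustable wrench on the clamp nut and tighten it to the pointer

## Robot

A 6-joint arm with a two-finger parallel gripper is mounted at the origin on the work surface. World frame = base frame: x ahead of the robot, y to its left, z up, the work surface at z = 0. Lengths are in m, angles in rad, forces in N, time in s.
With the tool pointing down it reaches from about 0.15 to 0.775 m from the base axis. Payload 6.1 kg.
Tool frame: the origin (TCP) lies midway between the tips of the shut fingers; the grasp point (between the pads) lies 19 mm behind it; z points along the fingers, y is the direction in which the jaws open and shut (so a half turn about z gives the same grasp; the last joint's range is limited). The gripper opens to 85 mm and grips with 20 to 120 N. Pads are 22 mm wide; open, the fingers measure 114 mm over their backs; the gripper's body (76 mm by 85 mm) begins 54 mm behind the grasp point. The pads swing forward as they close: fully open they stand 13 mm farther back than shut.
Start: joints at [1.252, 0.126, -0.04, 1.405, 0, 1.571], TCP at [0.165, 0.499, 0.231] pointing down, gripper open.
Joint ranges: [-2.72, 2.72], [-0.95, 1.95], [-1.27, 1.35], [-1.78, 2.02], [-1.46, 1.47], [-3.14, 3.14]. Speed limits (rad/s): [2.39, 2.39, 3.01, 3.14, 3.14, 3.14].

## Interface

Orientations are given as a rotation vector (axis times angle).
In Python, from bench import env, optics, hand_in gives the robot as it stands. The module is installed in compiled form; this text tells all that it offers.
- The arm moves only by the tool step_arm, never from a script. Its argument "rows" is a list that holds one entry, the list of rows, each a list of 5 numbers: the shift along the tool's x, y, z in m, then the turn about the tool's z in rad, then the closure, from -1 (fully open) to 1 (shut), so that 0 is half open. In form: [[[tx, ty, tz, spin, hand], ...]]. A call has 1 to 5 rows; each row shifts and turns the commanded pose from where the row before left it, along the tool's axes as they then stand; what a row does not reach is not made up. A row lasts 1/12 s, in which the tool goes at most 41.7 mm and 7.16 degrees, less where a joint would pass 70% of its speed; a pose out of reach is approached as far as the arm can. A call with a gripper value outside its range is refused whole. The fingers move at their own pace and stop on an object; "newtons" is the grip in N (left out, the last holds). Time passes only in rows, so rows that do not move let the fingers close. It gives the time, the measured TCP pose, the force and the opening at its end, in the units of the state.
- env.state(): the state, without advancing time (a new reading comes with each control period).
- optics.read_camera(name): name is "scene" or "top"; returns a dict with "pixels" (480x640x3 uint8, red, green, blue), "z_map" (480x640 float32, m along the optical axis (not along the pixel's ray), 0 where there is no reading), "fx", "fy", "cx", "cy" (pixels), "k1" (the pictures are not rectified: a ray, as slopes to the right and down, at radius r is drawn at 1 + k1 r^2 times it, then the intrinsics apply), "rvec" (rotation vector, rad) and "tvec" (3), from world to camera coordinates, as OpenCV has them. Camera axes: x right, y down, z forward; pixel columns grow to the right and rows downward; lengths in m; the calibration is good to about 2 mm. A picture is of the moment at which its call begins.
- hand_in(): hands the job in, once; it reports no verdict.
The state is a dict: "time": time; "joint_positions": joint angles; "qd": joint speeds; "joint_efforts": joint torques, N m; "tool_pos": TCP position; "tcp_rot": TCP orientation; "ft_force": force on the tool from outside, world axes, zero at the start; "moment": the same for the moment, N m; "width": finger opening in m.
Only numpy, scipy, OpenCV 4.12 (cv2) and the standard library are available. Lean on these libraries where they do the work, as an engineer would, in place of code of your own. Each camera call takes 0.05 s, during which the arm holds its last target.

## Task

The adjustable wrench lies loosely around the big nut that clamps the walnut blank to the bench. Roll its worm until the jaw closes snugly on the nut, and only then swing the handle clockwise (seen from above) to tighten the nut until the line on its round washer meets the steel pointer on the wood. Leave the wrench lying flat and snug on the nut, and leave the other tools and the bin where they are.

Things in the scene. Friction and masses are not known exactly. Their poses are not given: they have to be found in the camera images.
- nut_center (a point): centre of the dark hexagonal nut (36 mm across flats, 18 mm high), 57 mm above the bench. One piece with a flat round steel washer, 160 mm across, top 48 mm above the bench, on which the wrench lies. Below is a walnut blank 40 mm high: round (radius 98 mm) about the nut, with a 150 mm wide tongue running on away from the robot. x axis: from the nut to the washer's line
- washer_line (a point): outer end, at the washer's rim, of the raised dark radial line (30 mm long, 4 mm wide) on top of the washer; 79 mm from the nut's axis, turning with the nut. At the start it is on the side away from the wrench's handle
- pointer (a point): inner tip of the small fixed steel pointer block (12 x 14 x 10 mm) on the walnut just outside the washer's rim; 79 mm from the nut's axis, level with the line. The line meets it when the two points coincide; at the start it lies 0.5 to 0.9 rad clockwise of the line
- worm_top (a point): top of the worm, a knurled roller (20 mm diameter, 20 mm long) in the wrench's head, 69 mm above the bench, 3 mm proud of head and nut; nothing on them is higher. Axes are the wrench's: x along the handle towards the open end of the jaws, y towards the moving jaw (also the worm's axis), z up. With the jaw snug the nut's axis is about 46 mm along +x and 8 mm along -y from here
- handle (a point): middle of the wrench's steel handle, half-way up it, 57 mm above the bench, 140 mm from the nut's axis along -x and, with the jaw snug, 2 mm to its -y side; same axes as worm_top. The handle is 22 mm wide, 14 mm thick, free from 85 to 200 mm from the nut's axis; beyond 98 mm from that axis there is only the bench below it
- jaw (a joint): how far the moving jaw is open beyond the nut's 36 mm (m): 0 when snug, 0.004 to 0.008 at the start. Moved only by the worm: a fingertip pressed on its top (5 to 15 N) and drawn along the wrench's +x (handle towards jaws) rolls it by friction and closes the jaw, about 1 mm per 10 mm drawn; -x opens it. Stroke, lift, go back, repeat. It stays where it is left
- nut (a joint): turn of the nut with its washer about the vertical (rad), about 0 at the start, growing clockwise seen from above (tightening); it turns to about 1.5 against a steady friction of about 0.3 N m
- bin: open black plastic bin, 140 x 100 x 60 mm, centre of its underside; a bystander
- driver: screwdriver with a wooden handle lying on the bench; a bystander
- gouge: carving gouge with a wooden handle, 240 mm long, lying on the bench; a bystander
Not all that is in view belongs to the job. There is more than one size of the part that bears worm_top; the job needs the smaller.

How it is judged:
By the outcome, as a careful person would: the job done as asked, in the order asked, and still so for the second after the job is handed in, with the robot touching nothing.
It also fails if it takes over 72 s, if anything falls off the work surface, if the arm or the gripper's body presses on something with over 40 N, if the wrist force passes 120 N, or if a joint passes its speed limit or range.

## Working session

There is one attempt and no reset: what is moved stays moved. The work goes in short steps, Python scripts to look and compute and a tool call to move; the robot and the scene stay as the last step left them, time stands still between calls to the robot, and variables do not carry over. Pictures are saved under pics/ and viewed, and the job is handed in when it is done.

Besides the shell and the picture viewer there is one more tool, called as name(argument=value, ...) on one line, values as JSON. step_arm: Moves the arm, as the interface text tells. Its arguments: {"type":"object","properties":{"rows":{"type":"array"},"newtons":{"type":"number"}},"required":["rows"]}

```bash
mkdir -p pics; cat > h.py <<'E'
import numpy as np, cv2
from bench import env, optics, hand_in
from scipy.spatial.transform import Rotation as R
def cam(n):
    return optics.read_camera(n)
def save(im,name,crop=None,s=1):
    a=im['pixels'][:,:,::-1]
    if crop: a=a[crop[1]:crop[3],crop[0]:crop[2]]
    a=cv2.resize(a,None,fx=s,fy=s,interpolation=cv2.INTER_CUBIC)
    cv2.imwrite('pics/'+name,a)
def rays(im,uv):
    uv=np.atleast_2d(np.array(uv,float))
    K=np.array([[im['fx'],0,im['cx']],[0,im['fy'],im['cy']],[0,0,1.]])
    p=cv2.undistortPoints(uv.reshape(-1,1,2),K,np.array([im['k1'],0,0,0.]),).reshape(-1,2)
    d=np.c_[p,np.ones(len(p))]
    Rm=cv2.Rodrigues(np.array(im['rvec'],float))[0]
    t=np.array(im['tvec'],float).ravel()
    return -Rm.T@t, d@Rm, d
def atz(im,uv,z):
    o,d,_=rays(im,uv)
    return o+d*((z-o[2])/d[:,2])[:,None]
def depth(im,uv):
    o,d,_=rays(im,uv)
    uv=np.atleast_2d(uv).astype(int)
    return o+d*im['z_map'][uv[:,1],uv[:,0]][:,None]
def proj(im,P):
    K=np.array([[im['fx'],0,im['cx']],[0,im['fy'],im['cy']],[0,0,1.]])
    return cv2.projectPoints(np.atleast_2d(np.array(P,float)),np.array(im['rvec'],float),np.array(im['tvec'],float),K,np.array([im['k1'],0,0,0.]))[0].reshape(-1,2)
E
python3 - <<'E'
from h import *
for n in ('scene','top'):
    im=cam(n); save(im,n+'0.png'); print(n,im['fx'],im['k1'],rays(im,[[320,240]])[:2])
print(env.state())
E
```

```text
scene 483.1069356496537 -0.010673879545073102 (array([ 1.01667857, -0.33891082,  0.8920163 ]), array([[-0.46883975,  0.34093842, -0.81490726]]))
top 514.6530459623871 -0.017784935565314904 (array([0.35834474, 0.01641424, 1.4374217 ]), array([[ 0.1497094 , -0.02612947, -0.98842363]]))
{'time': 0.1, 'joint_positions': array([ 1.25203021e+00,  1.26344859e-01, -4.05089664e-02,  1.40536640e+00,
       -7.74688479e-06,  1.57082594e+00]), 'qd': array([-0.00028779,  0.00043532,  0.00283989,  0.00119404, -0.00099698,
       -0.00131458]), 'joint_efforts': array([ 2.06260643e-04, -4.36904740e+01,  3.53604376e+01,  1.38346499e-02,
       -1.69964082e-04,  8.31550381e-06]), 'tool_pos': array([0.16442403, 0.49821626, 0.23059222]), 'tcp_rot': array([-4.98610530e-01, -3.10155048e+00,  2.21008627e-03]), 'ft_force': array([ 0.3894493 ,  0.17736826, -0.87268837]), 'moment': array([ 0.04235771, -0.00539546, -0.02056923]), 'width': 0.08563187916546156}
```

View pics/scene0.png

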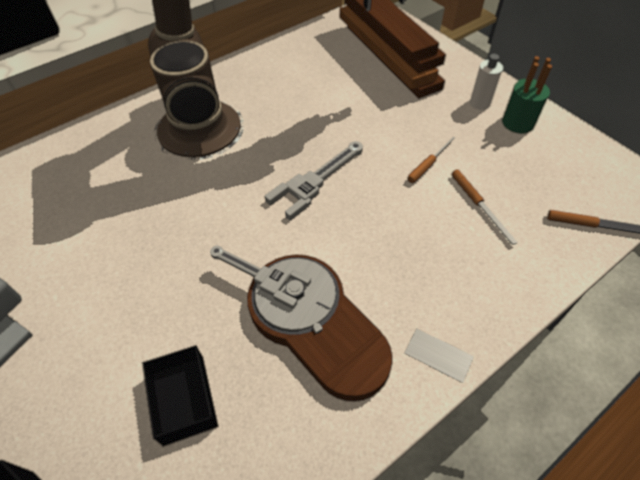

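View pics/top0.png

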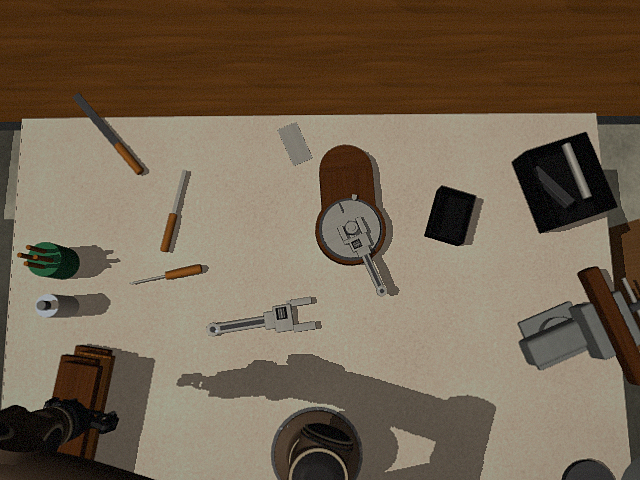

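Two wrenches carry a worm: the one on the nut, with its worm at top (356,243), and a bigger loose one at (281,312). The one on the nut is smaller and fits the description, so I'll confirm it in an enlarged crop.

```bash
python3 - <<'E'
from h import *
im=cam('top'); save(im,'top1.png',(300,170,420,310),4.2)
np.save('top.npy',im,allow_pickle=True)
im2=cam('scene'); save(im2,'scene1.png',(200,230,350,345),5)
np.save('scene.npy',im2,allow_pickle=True)
E
```

```text
(no output)
```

View pics/top1.png

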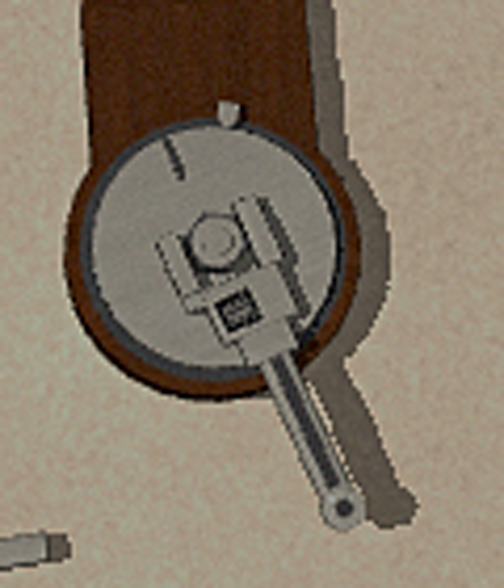

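View pics/scene1.png

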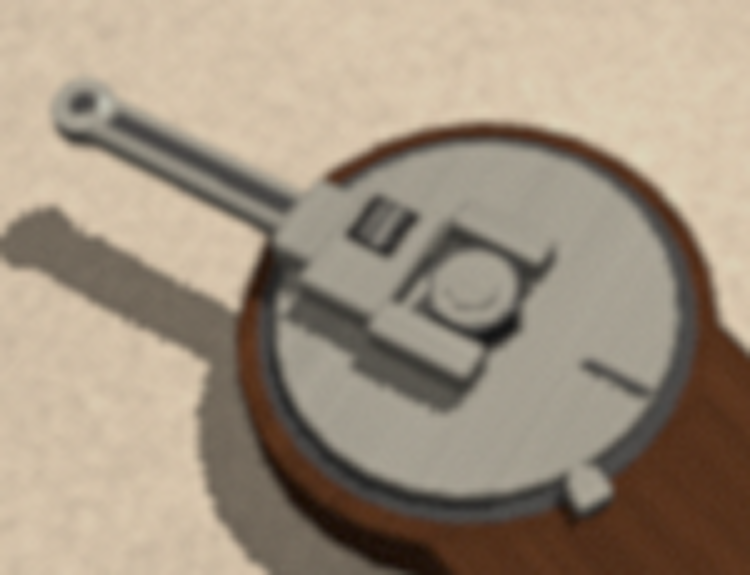

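```bash
python3 - <<'E'
from h import *
T=np.load('top.npy',allow_pickle=True).item(); S=np.load('scene.npy',allow_pickle=True).item()
t=lambda p:(np.array(p)+.5)/4.2-.5+[300,170]
s=lambda p:(np.array(p)+.5)/5-.5+[200,230]
pts={'nut':((216,241),(476,283),.066),'worm':((238,310),(383,225),.069),'lineout':((167,138),(648,392),.048),'linein':((182,178),(585,363),.048),'ptr':((230,125),(572,470),.05),'hole':((344,508),(84,102),.064)}
for k,(a,b,z) in pts.items():
    print(k,atz(T,t(a),z)[0].round(4),atz(S,s(b),z)[0].round(4))
# washer rim from depth: points with z in .044-.05
for n,im in(('t',T),('s',S)):
    c=(355,232) if n=='t' else (295,290)
    uu,vv=np.meshgrid(np.arange(c[0]-70,c[0]+70),np.arange(c[1]-70,c[1]+70))
    uv=np.c_[uu.ravel(),vv.ravel()]
    P=depth(im,uv)
    m=(np.abs(P[:,2]-.048)<.0025)
    Q=P[m]; print(n,m.sum(),np.median(Q[:,2]))
    (x,y),r=cv2.minEnclosingCircle((Q[np.hypot(*(Q[:,:2]-np.median(Q[:,:2],0)).T)<.088][:,:2]*1000).astype(np.float32)); print(x,y,r)
    g=(np.abs(P[:,0]-.45)<.15)
    b=P[(P[:,2]>.03)&(P[:,2]<.043)]; print('blankmed',np.median(b[:,2]),'bench',np.median(P[P[:,2]<.02][:,2]))
    h=P[(P[:,2]>.058)]; np.save('hi_'+n,h); print(len(h),h.min(0),h.max(0))
E
```

```text
nut [ 0.6006 -0.1046  0.066 ] [ 0.5998 -0.0999  0.066 ]
worm [ 0.555  -0.1173  0.069 ] [ 0.557  -0.1146  0.069 ]
lineout [ 0.673  -0.0756  0.048 ] [ 0.6716 -0.07    0.048 ]
linein [ 0.646  -0.0849  0.048 ] [ 0.6464 -0.0818  0.048 ]
ptr [ 0.6808 -0.1172  0.05  ] [ 0.6808 -0.1139  0.05  ]
hole [ 0.4279 -0.1817  0.064 ] [ 0.4285 -0.1779  0.064 ]
t 1216 0.04793885341351567
614.6288452148438 -91.8151626586914 87.059814453125
blankmed 0.03924980382719023 bench 0.00019091491956069184
1175 [ 0.35834474 -0.19423146  0.05813607] [0.62798763 0.01641424 1.4374217 ]
s 2825 0.04781246202597311
615.172607421875 -99.88496398925781 83.79434204101562
blankmed 0.039415629859094414 bench -0.00023893455001822161
1722 [ 0.44221786 -0.33891082  0.05802753] [ 1.01667857 -0.06511985  0.8920163 ]
```

```bash
python3 - <<'E'
from h import *
st=env.state(); M=R.from_rotvec(st['tcp_rot']).as_matrix(); print(M.round(3))
for n in 'ts':
    h=np.load(f'hi_{n}.npy'); h=h[(h[:,2]<.075)]
    c=np.array([.6003,-.1023])
    r=np.hypot(*(h[:,:2]-c).T); q=h[(r>.095)&(r<.185)]
    for it in range(4):
        vx,vy,x0,y0=cv2.fitLine(q[:,:2].astype(np.float32),cv2.DIST_L2,0,.01,.01).ravel()
        d=(q[:,:2]-[x0,y0])@[-vy,vx]; q=q[np.abs(d)<.014]
    if vx<0: vx,vy=-vx,-vy
    print(n,len(q),'theta',np.arctan2(vy,vx),'centre offset y of line from nut',(np.array([x0,y0])-c)@[-vy,vx],d.std(), np.median(q[:,2]))
E
```

```text
[[-0.95   0.313 -0.   ]
 [ 0.313  0.95  -0.001]
 [-0.    -0.001 -1.   ]]
t 267 theta 0.4010751 centre offset y of line from nut -0.005364022910898754 0.006305219856747868 0.06374740695516667
s 310 theta 0.35685205 centre offset y of line from nut -0.010514099204877489 0.006055222693078925 0.06333545198332197
```

step_arm(rows=[[[-0.0224,-0.0186,0,0,1],[-0.0224,-0.0186,0,0,1],[-0.0224,-0.0186,0,0,1],[-0.0224,-0.0186,0,0,1],[-0.0224,-0.0186,0,0,1]]], newtons=40)

```text
time: 0.62
tool_pos: [0.2421, 0.3739, 0.2311]
tcp_rot: [-0.498, -3.102, 0.0]
ft_force: [0.6, -0.1, 1.1]
width: 0.0258
```

step_arm(rows=[[[-0.0224,-0.0186,0,0,1],[-0.0224,-0.0186,0,0,1],[-0.0224,-0.0186,0,0,1],[-0.0224,-0.0186,0,0,1],[-0.0224,-0.0186,0,0,1]]])

```text
time: 1.03
tool_pos: [0.3193, 0.2503, 0.2313]
tcp_rot: [0.498, 3.102, 0.0]
ft_force: [1.0, -0.5, 0.5]
width: 0.0
```

step_arm(rows=[[[-0.0224,-0.0186,0,0,1],[-0.0224,-0.0186,0,0,1],[-0.0224,-0.0186,0,0,1],[-0.0224,-0.0186,0,0,1],[-0.0224,-0.0186,0,0,1]]])

```text
time: 1.45
tool_pos: [0.3966, 0.1269, 0.2313]
tcp_rot: [0.499, 3.102, 0.0]
ft_force: [0.2, 0.5, -0.5]
width: 0.0002
```

step_arm(rows=[[[-0.0224,-0.0186,0,0,1],[-0.0224,-0.0186,0,0,1],[-0.0224,-0.0186,0,0,1],[-0.0224,-0.0186,0,0,1],[-0.0224,-0.0186,0,0,1]]])

```text
time: 1.87
tool_pos: [0.4738, 0.0034, 0.2312]
tcp_rot: [-0.499, -3.102, -0.0]
ft_force: [0.3, 0.3, -0.3]
width: 0.0001
```

step_arm(rows=[[[-0.0224,-0.0186,0,0,1],[-0.0224,-0.0186,0,0,1],[-0.0224,-0.0186,0,0,1],[-0.0224,-0.0186,0,0,1],[-0.0224,-0.0186,0,0,1]]])

```text
time: 2.28
tool_pos: [0.5511, -0.12, 0.2311]
tcp_rot: [-0.499, -3.101, -0.0]
ft_force: [0.1, 0.6, 0.0]
width: 0.0001
```

step_arm(rows=[[[0,0,0.02,-0.105,1],[0,0,0.02,-0.105,1],[0,0,0.02,-0.105,1],[0,0,0.02,-0.105,1],[0,0,0.02,-0.105,1]]])

```text
time: 2.7
tool_pos: [0.5504, -0.1187, 0.1301]
tcp_rot: [0.331, -3.124, -0.0]
ft_force: [0.3, 0.2, -0.1]
width: -0.0002
```

step_arm(rows=[[[0,0,0.01,-0.105,1],[0,0,0.01,-0.1,1],[0,0,0,0,1],[0,0,0,0,1]]])

```text
time: 3.03
tool_pos: [0.5501, -0.1184, 0.1108]
tcp_rot: [0.637, -3.075, -0.001]
ft_force: [-0.5, 0.5, -0.3]
width: 0.0001
```

```bash
cat > tcp.py <<'E'
from h import *
st=env.state(); M=R.from_rotvec(st['tcp_rot']).as_matrix()
print('t',st['time'],'tcp',st['tool_pos'].round(4),'xang',np.arctan2(M[1,0],M[0,0])%(2*np.pi),'z',M[:,2].round(3),'F',st['ft_force'].round(2),'w',st['width'].round(4),'q',st['joint_positions'].round(3))
E
python3 tcp.py; python3 - <<'E'
from h import *
st=env.state()
im=cam('top'); save(im,'top2.png',(300,150,440,310),3.7); print(proj(im,st['tool_pos']))
im=cam('scene'); save(im,'scene2.png',(200,200,350,345),4); print(proj(im,st['tool_pos']))
E
```

```text
[[358.29269558 242.98675893]]
[[270.600054   261.91619165]]Traceback (most recent call last):
  File "tcp.py", line 3, in <module>
    print('t',st['time'],'tcp',st['tool_pos'].round(4),'xang',np.arctan2(M[1,0],M[0,0])%(2*np.pi),'z',M[:,2].round(3),'F',st['ft_force'].round(2),'w',st['width'].round(4),'q',st['joint_positions'].round(3))
                                                                                                                                                      ^^^^^^^^^^^^^^^^^
AttributeError: 'float' object has no attribute 'round'
```

```bash
sed -i "s/st\['width'\].round(4)/round(st['width'],4)/" tcp.py; python3 tcp.py
```

```text
t 3.1333 tcp [ 0.5509 -0.1186  0.112 ] xang 3.550477015601808 z [ 0.001 -0.    -1.   ] F [ 0.4   0.58 -0.13] w -0.0 q [-0.212  0.223 -0.186  1.162  0.    -0.621]
```

View pics/scene2.png

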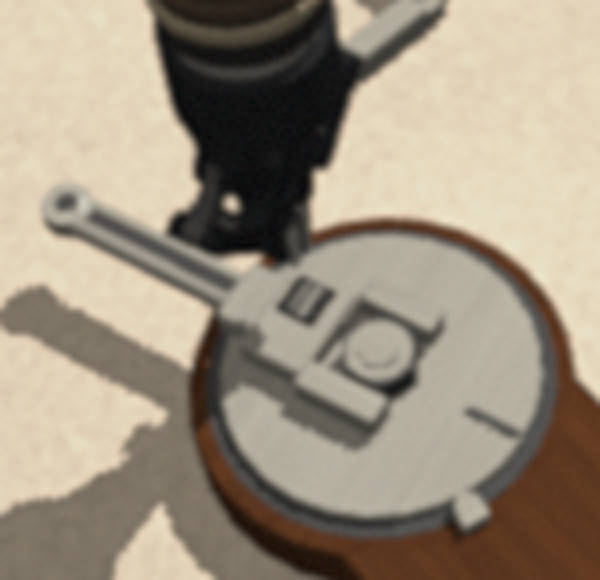

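View pics/top2.png

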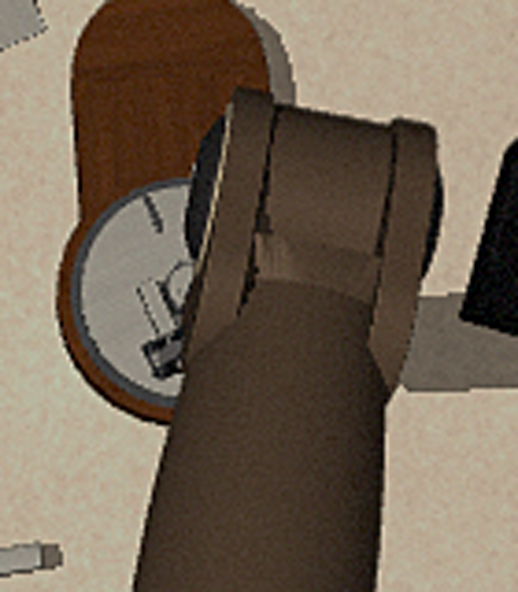

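The scene picture shows the shut fingertips at about (272,262), where the TCP projects (271,262). They are just handle-side of the worm. I'm going down to touch it.

step_arm(rows=[[[0,0.001,0.02,0,1],[0,0,0.018,0,1],[0,0,0,0,1],[0,0,0.002,0,1],[0,0,0,0,1]]])

```text
time: 3.55
tool_pos: [0.5507, -0.1178, 0.0723]
tcp_rot: [-0.64, 3.075, -0.001]
ft_force: [-0.4, 1.0, 0.1]
width: 0.0002
```

step_arm(rows=[[[0,0,0.001,0,1],[0,0,0,0,1],[0,0,0.001,0,1],[0,0,0,0,1]]])

```text
time: 3.88
tool_pos: [0.5504, -0.1177, 0.0697]
tcp_rot: [-0.641, 3.075, -0.0]
ft_force: [0.5, 0.4, 0.4]
width: -0.0
```

step_arm(rows=[[[0,0,0.001,0,1],[0,0,0,0,1]]])

```text
time: 4.05
tool_pos: [0.5504, -0.1177, 0.069]
tcp_rot: [-0.641, 3.075, -0.001]
ft_force: [-1.5, -0.8, 2.6]
width: 0.0003
```

step_arm(rows=[[[0,0,0.001,0,1],[0,0,0,0,1]]])

```text
time: 4.22
tool_pos: [0.5506, -0.1177, 0.0688]
tcp_rot: [-0.641, 3.074, -0.001]
ft_force: [-3.2, 0.7, 9.0]
width: 0.0002
```

step_arm(rows=[[[-0.003,0,0,0,1],[-0.003,0,0,0,1],[-0.003,0,0,0,1]]])

```text
time: 4.47
tool_pos: [0.5586, -0.1143, 0.0688]
tcp_rot: [-0.641, 3.075, -0.002]
ft_force: [-4.0, 0.3, 9.1]
width: 0.0003
```

step_arm(rows=[[[-0.003,0,0,0,1],[-0.003,0,0,0,1],[-0.003,0,0,0,1]]])

```text
time: 4.72
tool_pos: [0.567, -0.1105, 0.0678]
tcp_rot: [-0.641, 3.075, -0.001]
ft_force: [0.3, -0.7, -0.9]
width: -0.0
```

```bash
python3 tcp.py; python3 - <<'E'
from h import *
im=cam('scene'); save(im,'scene3.png',(200,200,350,345),4)
E
```

```text
t 4.7167 tcp [ 0.567  -0.1105  0.0678] xang 3.5526785621778214 z [ 0.001 -0.    -1.   ] F [ 0.31 -0.71 -0.89] w -0.0 q [-0.192  0.271 -0.223  1.076 -0.    -0.604]
```

View pics/scene3.png

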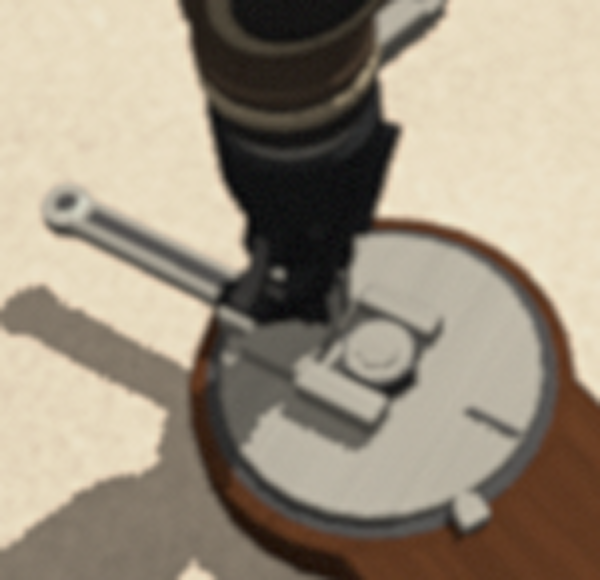

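step_arm(rows=[[[0,0,-0.005,0,1],[0.011,0,0,0,1],[0.011,0,0,0,1],[0,0,0.003,0,1],[0,0,0.002,0,1]]])

```text
time: 5.18
tool_pos: [0.5451, -0.1199, 0.0677]
tcp_rot: [0.639, -3.075, 0.001]
ft_force: [-9.5, -0.4, 20.5]
width: -0.0002
```

step_arm(rows=[[[-0.003,0,0,0,1],[-0.003,0,0,0,1],[-0.003,0,0,0,1]]])

```text
time: 5.43
tool_pos: [0.5547, -0.1158, 0.0687]
tcp_rot: [-0.64, 3.074, -0.001]
ft_force: [-3.5, 0.9, 11.3]
width: 0.0002
```

step_arm(rows=[[[-0.003,0,0,0,1],[-0.003,0,0,0,1]]])

```text
time: 5.6
tool_pos: [0.5603, -0.1134, 0.0688]
tcp_rot: [-0.641, 3.074, -0.001]
ft_force: [-3.2, 0.6, 11.1]
width: 0.0
```

step_arm(rows=[[[-0.002,0,0,0,1]]])

```text
time: 5.68
tool_pos: [0.5624, -0.1125, 0.0687]
tcp_rot: [-0.641, 3.074, -0.001]
ft_force: [-3.5, 0.5, 8.6]
width: -0.0004
```

step_arm(rows=[[[-0.002,0,0,0,1]]])

```text
time: 5.77
tool_pos: [0.5642, -0.1118, 0.0684]
tcp_rot: [-0.641, 3.074, -0.001]
ft_force: [-2.0, 0.8, 6.3]
width: 0.0001
```

step_arm(rows=[[[0,0,-0.005,0,1],[0.009,0,0,0,1],[0.009,0,0,0,1],[0,0,0.003,0,1],[0,0,0.002,0,1]]])

```text
time: 6.18
tool_pos: [0.546, -0.1195, 0.0679]
tcp_rot: [0.64, -3.075, 0.001]
ft_force: [-10.3, 0.3, 25.2]
width: 0.0003
```

```bash
python3 tcp.py; python3 - <<'E'
from h import *
im=cam('scene'); save(im,'scene4.png',(230,240,340,330),7)
E
```

```text
t 6.1833 tcp [ 0.546  -0.1195  0.0679] xang 3.551721823313786 z [-0.001 -0.001 -1.   ] F [-10.31   0.31  25.17] w 0.0003 q [-2.150e-01  2.390e-01 -2.660e-01  1.067e+00 -1.000e-03 -6.250e-01]
```

View pics/scene4.png

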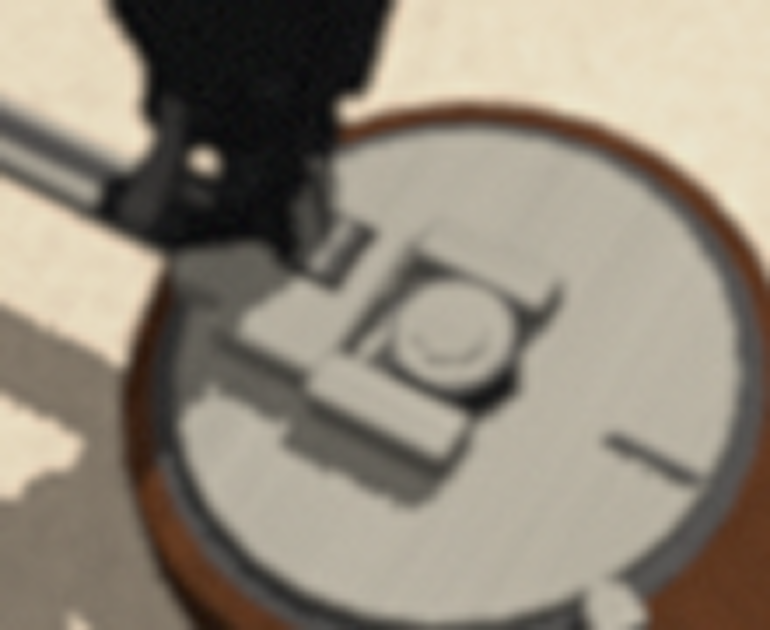

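step_arm(rows=[[[-0.001,0,-0.001,0,1],[0,0,0,0,1]]])

```text
time: 6.4
tool_pos: [0.5478, -0.1188, 0.0688]
tcp_rot: [0.64, -3.075, 0.001]
ft_force: [-4.1, -0.2, 7.5]
width: -0.0
```

step_arm(rows=[[[-0.003,0,0,0,1],[-0.003,0,0,0,1],[-0.003,0,0,0,1]]])

```text
time: 6.65
tool_pos: [0.5562, -0.1151, 0.0688]
tcp_rot: [0.641, -3.075, 0.0]
ft_force: [-3.0, -0.3, 8.8]
width: 0.0001
```

step_arm(rows=[[[-0.003,0,0,0,1],[-0.003,0,0,0,1],[-0.002,0,0,0,1]]])

```text
time: 6.9
tool_pos: [0.5636, -0.1118, 0.0686]
tcp_rot: [0.641, -3.075, 0.0]
ft_force: [-2.3, 0.1, 4.2]
width: 0.0
```

```bash
python3 tcp.py
```

```text
t 6.9 tcp [ 0.5636 -0.1118  0.0686] xang 3.552480125167275 z [-0. -0. -1.] F [-2.32  0.06  4.19] w 0.0 q [-0.196  0.266 -0.228  1.077 -0.    -0.606]
```

step_arm(rows=[[[0,0,-0.004,0,1],[0.008,0,0,0,1],[0.0085,0,0,0,1],[0,0,0.003,0,1],[0,0,0.001,0,1]]])

```text
time: 7.32
tool_pos: [0.5476, -0.1188, 0.0686]
tcp_rot: [0.64, -3.075, 0.001]
ft_force: [-7.2, 0.4, 13.0]
width: -0.0
```

step_arm(rows=[[[-0.003,0,0,0,1],[-0.003,0,0,0,1],[-0.003,0,0,0,1],[-0.003,0,0,0,1],[-0.003,0,0,0,1]]])

```text
time: 7.73
tool_pos: [0.5618, -0.113, 0.0688]
tcp_rot: [0.64, -3.075, 0.002]
ft_force: [-4.7, -1.8, 8.0]
width: -0.0
```

step_arm(rows=[[[0,0,-0.02,0,1],[0.03,0,-0.03,0,1],[0.035,0,-0.03,0,1],[0,0,0,0,1]]])

```text
time: 8.07
tool_pos: [0.5048, -0.1384, 0.1498]
tcp_rot: [-0.637, 3.072, -0.005]
ft_force: [0.8, 0.4, -0.0]
width: 0.0
```

```bash
python3 tcp.py; python3 - <<'E'
from h import *
im=cam('scene'); save(im,'scene5.png',(200,230,350,345),5)
im=cam('top'); save(im,'top5.png',(300,170,420,310),4.2)
E
```

```text
t 8.0667 tcp [ 0.5048 -0.1384  0.1498] xang 3.5507566813731355 z [ 0.004 -0.002 -1.   ] F [ 0.75  0.38 -0.04] w 0.0 q [-2.670e-01  1.310e-01 -2.120e-01  1.223e+00 -1.000e-03 -6.760e-01]
```

View pics/scene5.png

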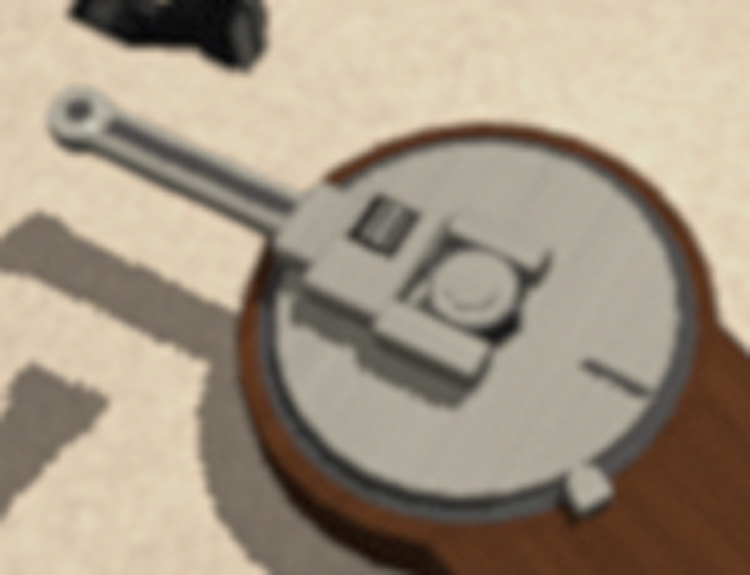

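View pics/top5.png

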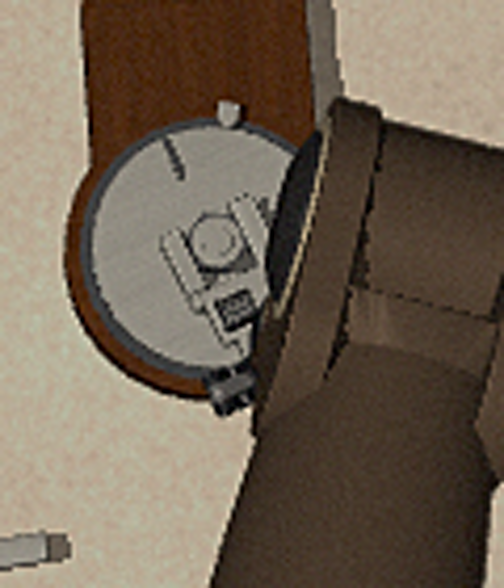

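step_arm(rows=[[[-0.025,0,0.03,0,1],[-0.025,0,0.03,0,1],[0,0,0.015,0,1],[0,0,0.004,0,1],[0,0,0.001,0,1]]])

```text
time: 8.58
tool_pos: [0.556, -0.1157, 0.0683]
tcp_rot: [-0.642, 3.068, -0.001]
ft_force: [-3.3, 5.5, 32.4]
width: -0.0001
```

step_arm(rows=[[[-0.003,0,0,0,1],[-0.003,0,0,0,1],[-0.003,0,0,0,1]]])

```text
time: 8.83
tool_pos: [0.5614, -0.113, 0.0682]
tcp_rot: [-0.641, 3.073, -0.003]
ft_force: [-11.4, 1.6, 32.5]
width: 0.0002
```

step_arm(rows=[[[-0.003,0,0,0,1],[-0.003,0,0,0,1]]])

```text
time: 9.0
tool_pos: [0.5678, -0.1105, 0.0667]
tcp_rot: [-0.641, 3.072, -0.002]
ft_force: [0.4, 0.6, 7.9]
width: 0.0001
```

step_arm(rows=[[[0,0,-0.004,0,1],[0.008,0,0,0,1],[0.008,0,0,0,1],[0,0,0.003,0,1],[0,0,0.001,0,1]]])

```text
time: 9.42
tool_pos: [0.5529, -0.117, 0.0682]
tcp_rot: [-0.641, 3.07, -0.001]
ft_force: [-6.7, 3.2, 33.7]
width: 0.0005
```

step_arm(rows=[[[-0.003,0,0,0,1],[-0.003,0,0,0,1],[-0.003,0,0,0,1]]])

```text
time: 9.67
tool_pos: [0.5607, -0.1133, 0.0683]
tcp_rot: [-0.641, 3.071, -0.001]
ft_force: [-6.2, 3.7, 29.0]
width: 0.0002
```

step_arm(rows=[[[-0.003,0,0,0,1],[-0.003,0,0,0,1]]])

```text
time: 9.83
tool_pos: [0.5661, -0.1108, 0.0672]
tcp_rot: [-0.641, 3.072, -0.001]
ft_force: [-2.1, 0.2, 15.0]
width: 0.0001
```

step_arm(rows=[[[0,0,-0.02,0,1],[0.03,0.03,-0.03,0,1],[0.035,0.03,-0.03,0,1],[0,0.03,0,0,1],[0,0.03,0,0,1]]])

```text
time: 10.25
tool_pos: [0.4748, -0.0334, 0.1317]
tcp_rot: [-0.638, 3.076, -0.0]
ft_force: [0.5, -0.2, 0.1]
width: 0.0
```

```bash
python3 tcp.py; python3 - <<'E'
from h import *
im=cam('scene'); save(im,'scene6.png',(200,230,350,345),5);np.save('scene6.npy',im,allow_pickle=True)
im=cam('top'); save(im,'top6.png',(300,170,420,310),4.2);np.save('top6.npy',im,allow_pickle=True)
E
```

```text
t 10.25 tcp [ 0.4748 -0.0334  0.1317] xang 3.5504688010750964 z [ 0.  0. -1.] F [ 0.52 -0.25  0.14] w 0.0 q [-0.07   0.053 -0.339  1.178  0.    -0.479]
```

View pics/scene6.png

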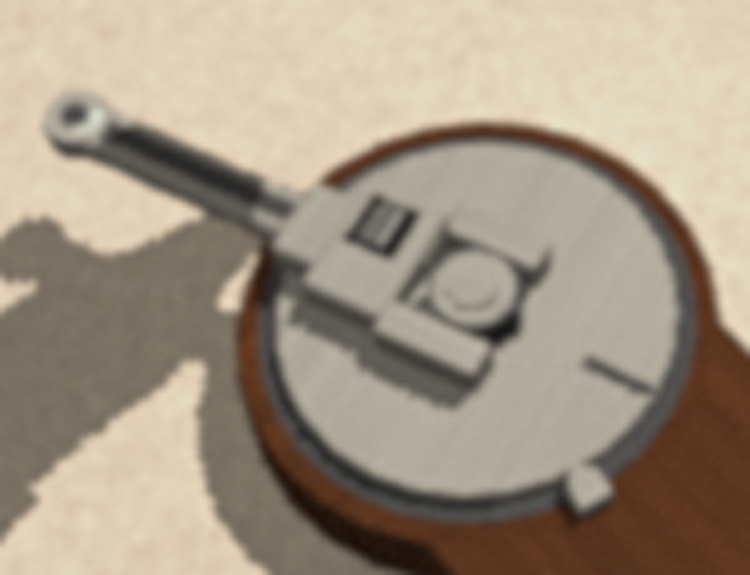

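View pics/top6.png

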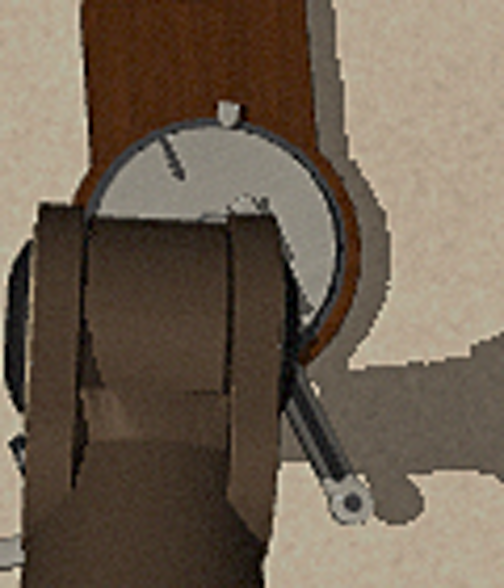

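step_arm(rows=[[[0.01,0.04,0,0,1],[0.01,0.04,0,0,1],[0.01,0.04,0,0,1],[0,0,0,0,1]]])

```text
time: 10.68
tool_pos: [0.3962, 0.0678, 0.1302]
tcp_rot: [0.649, -3.07, -0.003]
ft_force: [0.8, -0.5, 0.4]
width: 0.0001
```

```bash
python3 tcp.py; python3 - <<'E'
from h import *
im=cam('scene'); np.save('scene7.npy',im,allow_pickle=True)
imt=cam('top'); np.save('top7.npy',imt,allow_pickle=True)
s0=np.load('scene.npy',allow_pickle=True).item();t0=np.load('top.npy',allow_pickle=True).item()
def rect(im,z,c=(.60,-.1023),h=.06,n=400):
    # resample onto plane z: up=+x,left=+y
    g=np.linspace(-h,h,n); X=c[0]-g[:,None]+0*g[None]; Y=c[1]-g[None]+0*g[:,None]
    P=np.stack([X,Y,np.full_like(X,z)],-1).reshape(-1,3)
    uv=proj(im,P).astype(np.float32).reshape(n,n,2)
    return cv2.remap(im['pixels'][:,:,::-1].copy(),uv[...,0],uv[...,1],cv2.INTER_CUBIC)
cv2.imwrite('pics/r1.png',np.hstack([rect(t0,.066),rect(imt,.066)]))
cv2.imwrite('pics/r2.png',np.hstack([rect(s0,.066),rect(im,.066)]))
E
```

```text
t 10.6833 tcp [0.3962 0.0678 0.1302] xang 3.5581717932729573 z [-0.005  0.001 -1.   ] F [ 0.81 -0.47  0.4 ] w 0.0001 q [ 0.168 -0.082 -0.475  1.182  0.002 -0.249]
```

View pics/r1.png

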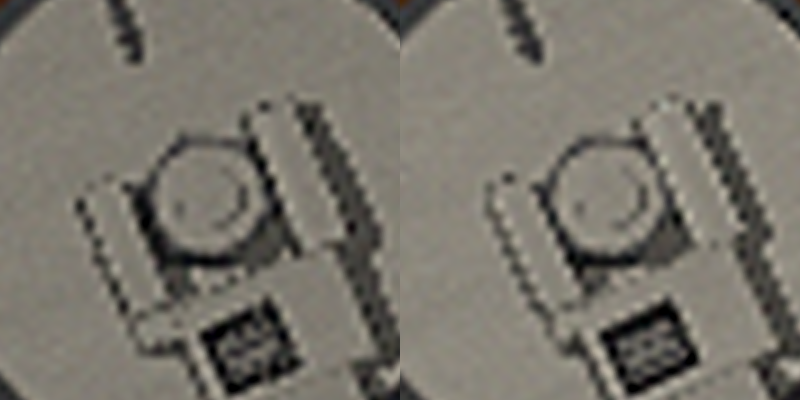

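View pics/r2.png

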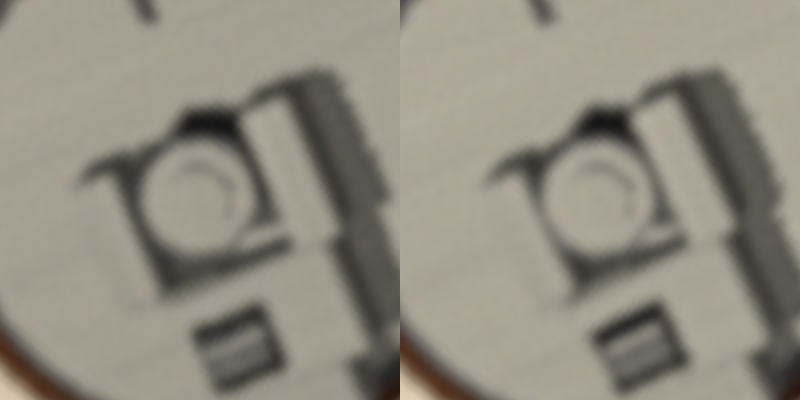

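```bash
cat > rot.py <<'E'
from h import *
import sys
def rectrot(im,z,c,th,h=.04,n=400):
    g=np.linspace(-h,h,n); a=-g[:,None]+0*g[None]; b=-g[None]+0*g[:,None]
    X=c[0]+a*np.cos(th)-b*np.sin(th); Y=c[1]+a*np.sin(th)+b*np.cos(th)
    uv=proj(im,np.stack([X,Y,np.full_like(X,z)],-1).reshape(-1,3)).astype(np.float32).reshape(n,n,2)
    return cv2.remap(im['pixels'][:,:,::-1].copy(),uv[...,0],uv[...,1],cv2.INTER_CUBIC)
E
python3 - <<'E'
from rot import *
L=lambda f:np.load(f,allow_pickle=True).item()
for nm,c,fs in(('top',(.6006,-.1046),('top.npy','top7.npy')),('scene',(.5998,-.0999),('scene.npy','scene7.npy'))):
    cv2.imwrite(f'pics/q_{nm}.png',np.hstack([rectrot(L(f),.066,c,.41) for f in fs]))
E
```

```text
(no output)
```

View pics/q_top.png

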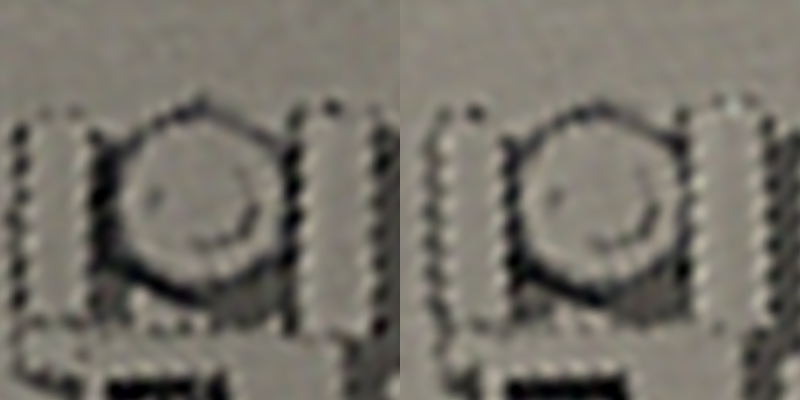

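View pics/q_scene.png

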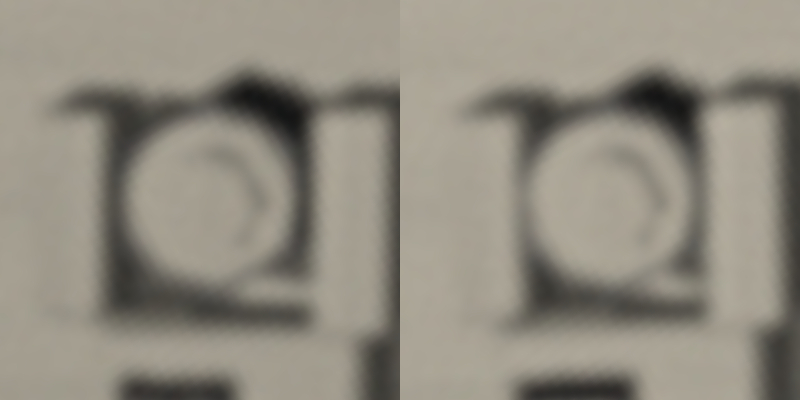

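```bash
cat > gap.py <<'E'
from rot import *
def gap(im,c,th,rows=(230,300)):
    # search theta which sharpens edges; report gap
    a=rectrot(im,.066,c,th).astype(float).mean(2)
    out=[]
    for r0,r1 in ((110,150),(rows)):
        p=cv2.GaussianBlur(a[r0:r1].mean(0)[None],(0,0),3).ravel(); g=np.diff(p)
        l=60+np.argmin(g[60:160]); r=250+np.argmax(g[250:340])
        def sub(i,s):
            y=s*g[i-1:i+2]; return i+.5+.5*(y[0]-y[2])/(y[0]-2*y[1]+y[2])
        L_,R_=sub(l,-1),sub(r,1); out.append((round(L_,1),round(R_,1),round((R_-L_)*80/399,2)))
    return out
L=lambda f:np.load(f,allow_pickle=True).item()
E
python3 - <<'E'
from gap import *
for nm,c,fs in(('top',(.6006,-.1046),('top.npy','top7.npy')),('scene',(.5998,-.0999),('scene.npy','scene7.npy'))):
    for f in fs:
      for th in (.37,.39,.41): print(f,th,gap(L(f),c,th))
E
```

```text
top.npy 0.37 [(np.float64(85.2), np.float64(300.1), np.float64(43.1)), (np.float64(90.5), np.float64(300.4), np.float64(42.1))]
top.npy 0.39 [(np.float64(86.5), np.float64(301.6), np.float64(43.13)), (np.float64(89.1), np.float64(299.1), np.float64(42.12))]
top.npy 0.41 [(np.float64(88.0), np.float64(303.3), np.float64(43.18)), (np.float64(87.5), np.float64(297.8), np.float64(42.16))]
top7.npy 0.37 [(np.float64(63.7), np.float64(286.8), np.float64(44.73)), (np.float64(108.7), np.float64(294.1), np.float64(37.17))]
top7.npy 0.39 [(np.float64(65.4), np.float64(288.1), np.float64(44.66)), (np.float64(107.6), np.float64(292.8), np.float64(37.14))]
top7.npy 0.41 [(np.float64(129.5), np.float64(289.6), np.float64(32.1)), (np.float64(106.3), np.float64(291.4), np.float64(37.12))]
scene.npy 0.37 [(np.float64(102.9), np.float64(308.4), np.float64(41.2)), (np.float64(105.6), np.float64(314.7), np.float64(41.93))]
scene.npy 0.39 [(np.float64(104.0), np.float64(309.7), np.float64(41.24)), (np.float64(104.5), np.float64(313.5), np.float64(41.91))]
scene.npy 0.41 [(np.float64(104.9), np.float64(310.9), np.float64(41.3)), (np.float64(103.3), np.float64(312.3), np.float64(41.91))]
scene7.npy 0.37 [(np.float64(116.4), np.float64(298.8), np.float64(36.57)), (np.float64(121.9), np.float64(309.0), np.float64(37.51))]
scene7.npy 0.39 [(np.float64(117.2), np.float64(299.7), np.float64(36.61)), (np.float64(121.0), np.float64(307.8), np.float64(37.46))]
scene7.npy 0.41 [(np.float64(118.0), np.float64(300.9), np.float64(36.67)), (np.float64(120.0), np.float64(306.7), np.float64(37.43))]
```

step_arm(rows=[[[-0.0095,-0.033,0,0,1],[-0.009,-0.033,0,0,1],[-0.009,-0.033,0,0,1],[-0.0095,-0.0335,0,0,1],[-0.009,-0.033,0,0,1]]])

```text
time: 11.2
tool_pos: [0.5103, -0.072, 0.1306]
tcp_rot: [0.638, -3.075, 0.0]
ft_force: [0.4, -0.1, 0.4]
width: 0.0004
```

step_arm(rows=[[[-0.009,-0.0335,0,0.008,1],[-0.0095,-0.0335,0.02,0,1],[0,0,0.03,0,1],[0,0,0,0,1]]])

```text
time: 11.53
tool_pos: [0.5504, -0.1257, 0.0749]
tcp_rot: [0.62, -3.071, -0.005]
ft_force: [-1.9, -0.1, -1.2]
width: 0.0002
```

```bash
python3 tcp.py
```

```text
t 11.5333 tcp [ 0.5504 -0.1257  0.0749] xang 3.5402687024382535 z [-0.009  0.002 -1.   ] F [-1.87 -0.14 -1.24] w 0.0002 q [-0.224  0.251 -0.233  1.096 -0.    -0.623]
```

step_arm(rows=[[[0,0.0075,0,0,1],[0,0,0,0,1],[0,0,0.003,0,1],[0,0,0,0,1]]])

```text
time: 11.87
tool_pos: [0.5501, -0.1156, 0.0799]
tcp_rot: [-0.63, 3.076, -0.002]
ft_force: [0.7, -0.5, 0.1]
width: -0.0001
```

```bash
python3 tcp.py
```

```text
t 11.8667 tcp [ 0.5501 -0.1156  0.0799] xang 3.5458438841734776 z [ 0.002 -0.001 -1.   ] F [ 0.68 -0.54  0.09] w -0.0001 q [-0.207  0.235 -0.243  1.091 -0.    -0.611]
```

step_arm(rows=[[[0.001,-0.0015,0.005,0,1],[0,0,0.003,0,1],[0,0,0,0,1],[0,0,0,0,1]]])

```text
time: 12.2
tool_pos: [0.5491, -0.1176, 0.0706]
tcp_rot: [0.629, -3.078, -0.0]
ft_force: [0.3, 0.0, -0.1]
width: 0.0001
```

step_arm(rows=[[[0,0,0.002,0,1],[0,0,0,0,1],[0,0,0.001,0,1],[0,0,0,0,1]]])

```text
time: 12.53
tool_pos: [0.5496, -0.1178, 0.0688]
tcp_rot: [-0.629, 3.077, -0.001]
ft_force: [-2.7, 1.2, 7.3]
width: -0.0001
```

step_arm(rows=[[[0,0,0.0003,0,1],[-0.0025,0,0,0,1],[-0.0025,0,0,0,1],[-0.0025,0,0,0,1]]])

```text
time: 12.87
tool_pos: [0.5548, -0.1154, 0.0686]
tcp_rot: [0.628, -3.076, 0.002]
ft_force: [-11.2, -1.6, 14.1]
width: -0.0
```

step_arm(rows=[[[-0.0025,0,0,0,1],[-0.0025,0,0,0,1],[-0.0025,0,0,0,1]]])

```text
time: 13.12
tool_pos: [0.5625, -0.1127, 0.0687]
tcp_rot: [0.628, -3.077, 0.003]
ft_force: [-4.3, -3.0, 9.0]
width: -0.0001
```

step_arm(rows=[[[0,0,-0.004,0,1],[0.0075,0,0,0,1],[0.0075,0,0,0,1],[0,0,0.002,0,1],[0,0,0,0,1]]])

```text
time: 13.53
tool_pos: [0.5481, -0.1182, 0.069]
tcp_rot: [0.628, -3.077, -0.0]
ft_force: [-1.1, -0.4, 2.4]
width: -0.0
```

step_arm(rows=[[[0,0,0.001,0,1],[0,0,0.001,0,1],[0,0,0,0,1]]])

```text
time: 13.78
tool_pos: [0.5489, -0.118, 0.0687]
tcp_rot: [-0.629, 3.078, -0.001]
ft_force: [-6.7, 0.5, 13.0]
width: -0.0002
```

step_arm(rows=[[[-0.0025,0,0,0,1],[-0.0025,0,0,0,1],[-0.0025,0,0,0,1]]])

```text
time: 14.03
tool_pos: [0.5547, -0.1152, 0.0686]
tcp_rot: [0.628, -3.076, 0.001]
ft_force: [-12.4, -1.6, 16.4]
width: 0.0001
```

step_arm(rows=[[[-0.0025,0,0,0,1],[-0.0025,0,0,0,1],[-0.0025,0,0,0,1]]])

```text
time: 14.28
tool_pos: [0.5626, -0.1126, 0.0687]
tcp_rot: [0.628, -3.078, 0.003]
ft_force: [-4.3, -1.7, 9.6]
width: 0.0
```

```bash
python3 - <<'E'
from gap import *
im=cam('scene'); np.save('scene8.npy',im,allow_pickle=True)
for f in ('scene7.npy','scene8.npy'): print(gap(L(f),(.5998,-.0999),.39))
cv2.imwrite('pics/q8.png',np.hstack([rectrot(L(f),.066,(.5998,-.0999),.39) for f in ('scene7.npy','scene8.npy')]))
E
```

```text
[(np.float64(117.2), np.float64(299.7), np.float64(36.61)), (np.float64(121.0), np.float64(307.8), np.float64(37.46))]
[(np.float64(118.0), np.float64(298.4), np.float64(36.17)), (np.float64(121.3), np.float64(307.5), np.float64(37.35))]
```

View pics/q8.png

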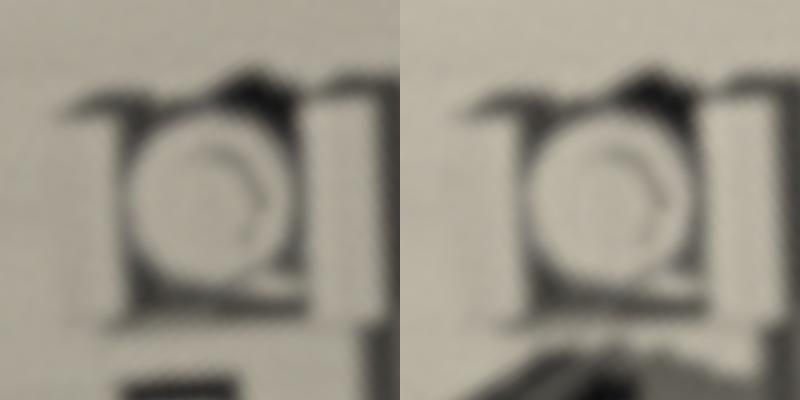

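```bash
python3 - <<'E'
from h import *
L=lambda f:np.load(f,allow_pickle=True).item()
t=lambda p:(np.array(p)+.5)/4.2-.5+[300,170]
s=lambda p:(np.array(p)+.5)/5-.5+[200,230]
T=L('top7.npy');S=L('scene7.npy')
a=atz(T,t((350,502)),.064)[0];b=atz(S,s((74,117)),.064)[0]
for h,n in((a,(.6006,-.1046)),(b,(.5998,-.0999))):
    d=np.array(n)-h[:2]; print(h,np.hypot(*d),np.arctan2(d[1],d[0])-.0106)
save(T,'t7.png',(280,160,420,310),4)
E
python3 tcp.py
```

```text
[ 0.43164554 -0.18565632  0.064     ] 0.18739193206217214 0.4367187979525711
[ 0.43254908 -0.18492871  0.064     ] 0.18762396362135655 0.45973710334216344
t 14.3333 tcp [ 0.5634 -0.1123  0.0686] xang 3.5445425350899553 z [ 0.001 -0.001 -1.   ] F [-4.1  -0.56  9.77] w -0.0002 q [-1.960e-01  2.650e-01 -2.300e-01  1.075e+00 -1.000e-03 -5.990e-01]
```

View pics/t7.png

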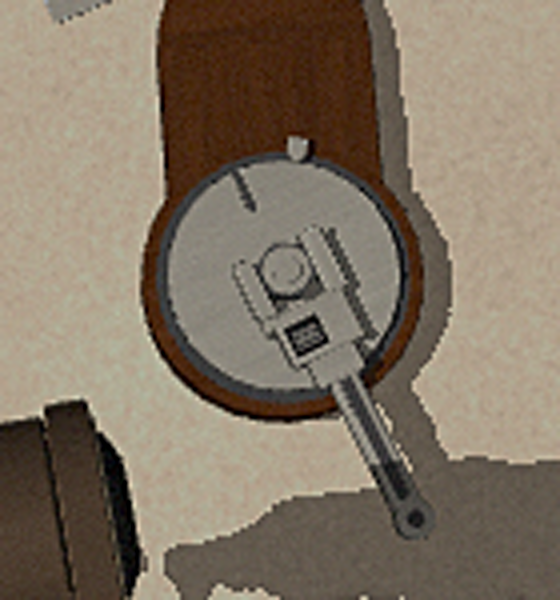

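Two extra strokes left the jaw span unchanged (37.46 → 37.35 mm by the scene camera, which reads about 1 mm over), and the finger now slides on the worm. So the jaw is snug. Next I move to the right side of the handle.

step_arm(rows=[[[0,0,-0.01,0,1],[0,0,-0.02,-0.02,1],[0.02,-0.01,-0.01,-0.022,1],[0.02,-0.01,0,0,1],[0.02,-0.01,0,0,1]]])

```text
time: 14.75
tool_pos: [0.522, -0.1649, 0.1084]
tcp_rot: [-0.695, 3.062, -0.001]
ft_force: [-0.5, 0.3, -0.7]
width: 0.0003
```

step_arm(rows=[[[0.02,-0.009,0,0,1],[0.02,-0.009,0,0,1],[0,0,0,0,1],[0,0,0,0,1]]])

```text
time: 15.08
tool_pos: [0.4929, -0.1986, 0.1076]
tcp_rot: [-0.691, 3.064, 0.0]
ft_force: [0.6, 0.0, -0.7]
width: -0.0
```

```bash
python3 tcp.py
```

```text
t 15.0833 tcp [ 0.4929 -0.1986  0.1076] xang 3.5849745812031784 z [ 0.001  0.    -1.   ] F [ 0.58  0.04 -0.69] w -0.0 q [-0.383  0.166 -0.265  1.139  0.    -0.827]
```

step_arm(rows=[[[0,0,0.025,0,1],[0,0,0.025,0,1],[0,0,0.015,0,1],[0,0,0,0,1]]])

```text
time: 15.42
tool_pos: [0.4916, -0.1964, 0.039]
tcp_rot: [0.694, -3.06, -0.005]
ft_force: [-0.1, 0.3, -0.6]
width: -0.0001
```

```bash
python3 tcp.py;  python3 - <<'E'
from h import *
im=cam('scene'); save(im,'scene9.png',(180,200,350,345),4.4)
E
```

```text
t 15.4167 tcp [ 0.4916 -0.1964  0.039 ] xang 3.5878764495431623 z [-0.005  0.002 -1.   ] F [-0.09  0.31 -0.59] w -0.0001 q [-0.38   0.21  -0.37   0.997  0.    -0.827]
```

View pics/scene9.png

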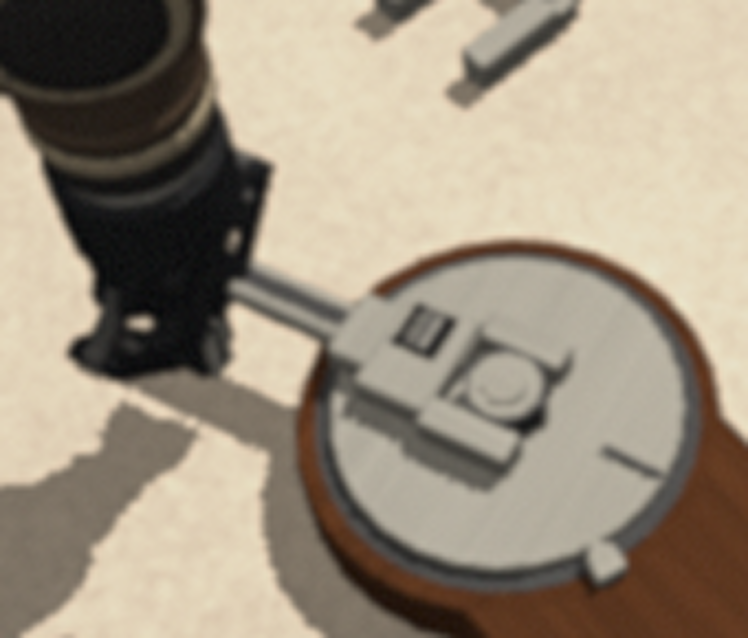

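step_arm(rows=[[[0,0.004,0,0,1],[0,0.004,0,0,1],[0,0,0,0,1]]])

```text
time: 15.72
tool_pos: [0.4903, -0.1902, 0.0437]
tcp_rot: [-0.694, 3.062, -0.001]
ft_force: [-0.3, -0.6, -0.0]
width: 0.0001
```

step_arm(rows=[[[0,0.003,0,0,1],[0,0,0,0,1]]])

```text
time: 15.88
tool_pos: [0.4886, -0.1877, 0.0431]
tcp_rot: [-0.694, 3.063, -0.001]
ft_force: [0.9, 0.5, -0.4]
width: -0.0003
```

step_arm(rows=[[[0,0.003,0,0,1],[0,0,0,0,1]]])

```text
time: 16.05
tool_pos: [0.4872, -0.1852, 0.0428]
tcp_rot: [-0.693, 3.063, -0.001]
ft_force: [-0.2, -0.1, -0.4]
width: 0.0001
```

step_arm(rows=[[[0,0.003,0,0,1],[0,0,0,0,1]]])

```text
time: 16.22
tool_pos: [0.4858, -0.1827, 0.0426]
tcp_rot: [-0.693, 3.064, -0.001]
ft_force: [0.4, -0.9, 1.3]
width: 0.0
```

step_arm(rows=[[[0,0.003,0,0,1],[0,0,0,0,1]]])

```text
time: 16.38
tool_pos: [0.4844, -0.1798, 0.0425]
tcp_rot: [-0.693, 3.064, -0.0]
ft_force: [-0.1, -1.4, 1.4]
width: 0.0001
```

step_arm(rows=[[[0,0.003,0,0,1],[0,0,0,0,1]]])

```text
time: 16.55
tool_pos: [0.483, -0.177, 0.0424]
tcp_rot: [0.694, -3.064, -0.0]
ft_force: [-0.2, -1.4, 0.5]
width: 0.0
```

```bash
python3 tcp.py;  python3 - <<'E'
from h import *
im=cam('scene'); save(im,'scene10.png',(180,200,350,345),4.4)
E
```

```text
t 16.55 tcp [ 0.483  -0.177   0.0424] xang 3.5868415790193575 z [-0.  0. -1.] F [-0.2  -1.43  0.5 ] w 0.0 q [-0.351  0.176 -0.403  0.991  0.    -0.796]
```

View pics/scene10.png

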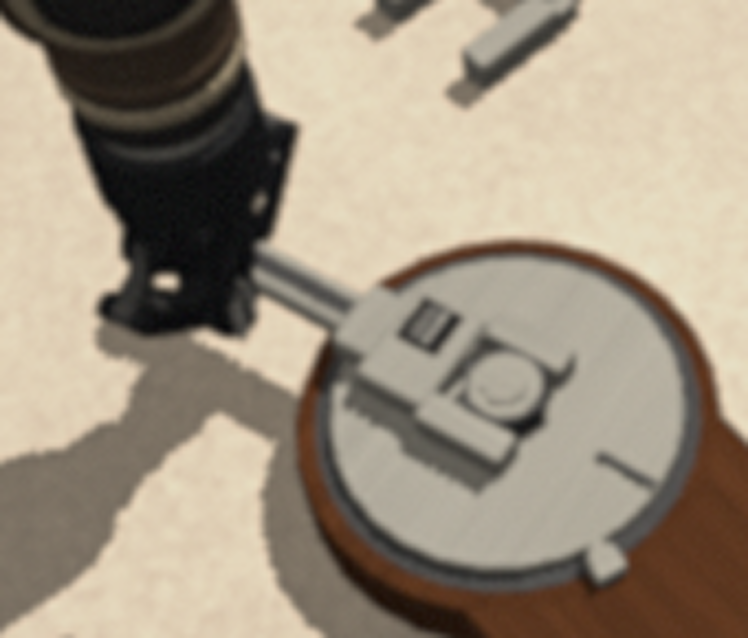

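step_arm(rows=[[[0.0007,0.0055,0,0.04,1],[0.0007,0.0055,0,0.04,1],[0.0007,0.0055,0,0.04,1],[0.0007,0.0055,0,0.04,1],[0.0007,0.0055,0,0.04,1]]])

```text
time: 17.02
tool_pos: [0.4704, -0.1527, 0.0424]
tcp_rot: [-0.381, 3.118, 0.0]
ft_force: [1.9, -1.9, -0.1]
width: -0.0002
```

step_arm(rows=[[[0.0007,0.0055,0,0.04,1],[0.0007,0.0055,0,0.04,1],[0.0007,0.0055,0,0.04,1],[0,0,0,0,1]]])

```text
time: 17.35
tool_pos: [0.4645, -0.1363, 0.0423]
tcp_rot: [0.196, -3.135, -0.001]
ft_force: [-0.4, 0.3, -1.0]
width: -0.0001
```

```bash
python3 tcp.py;  python3 - <<'E'
from h import *
im=cam('scene'); save(im,'scene11.png',(200,230,350,345),5)
E
```

```text
t 17.35 tcp [ 0.4645 -0.1363  0.0423] xang 3.2665951987374786 z [-0.     0.001 -1.   ] F [-0.39  0.33 -0.98] w -0.0001 q [-0.286  0.122 -0.468  0.981  0.001 -0.411]
```

View pics/scene11.png

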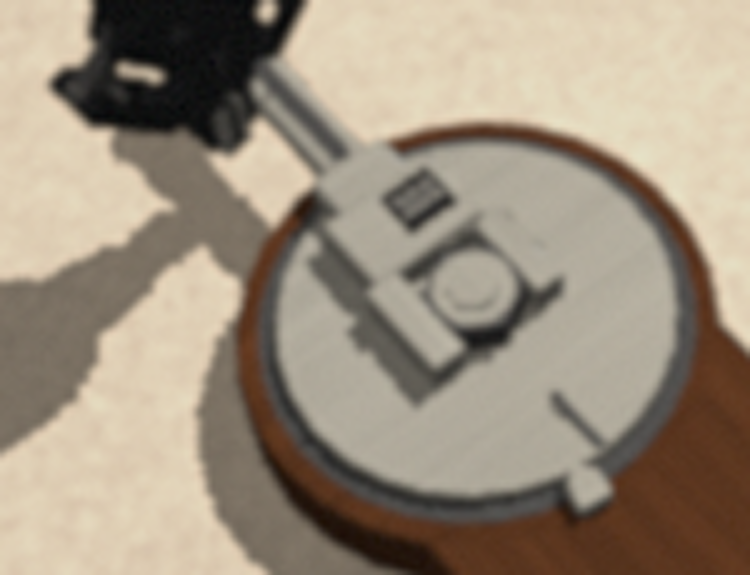

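```bash
cat > pr.py <<'E'
from rot import *
import sys
im=cam('scene'); it=cam('top')
c1=(.5998,-.0999); c2=(.6006,-.1046)
# plane z=.0485, up = world direction angle a
a=-.163
def view(im,c):
    cc=(c[0]+.07*np.cos(a),c[1]+.07*np.sin(a))
    v=rectrot(im,.049,cc,a,h=.03)
    return v
cv2.imwrite('pics/'+sys.argv[1],np.hstack([view(im,c1),view(it,c2)]))
E
python3 pr.py p1.png
```

```text
(no output)
```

View pics/p1.png

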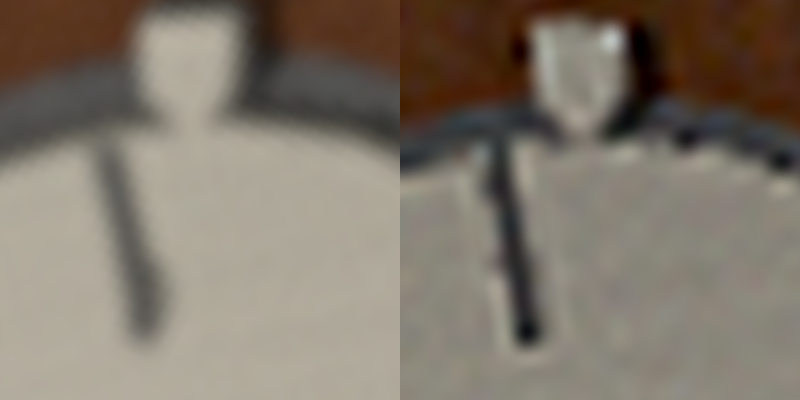

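step_arm(rows=[[[0.0007,0.0055,0,0.04,1],[0.0007,0.0055,0,0.04,1],[0.0006,0.005,0,0.035,1],[0,0,0,0,1]]])

```text
time: 17.83
tool_pos: [0.4613, -0.1212, 0.0422]
tcp_rot: [0.016, -3.141, -0.0]
ft_force: [0.4, -0.9, 0.8]
width: -0.0001
```

```bash
python3 tcp.py; python3 pr.py p2.png
```

```text
t 17.8333 tcp [ 0.4613 -0.1212  0.0422] xang 3.151868614830242 z [-0.  0. -1.] F [ 0.45 -0.87  0.78] w -0.0001 q [-0.257  0.109 -0.483  0.979  0.    -0.267]
```

View pics/p2.png

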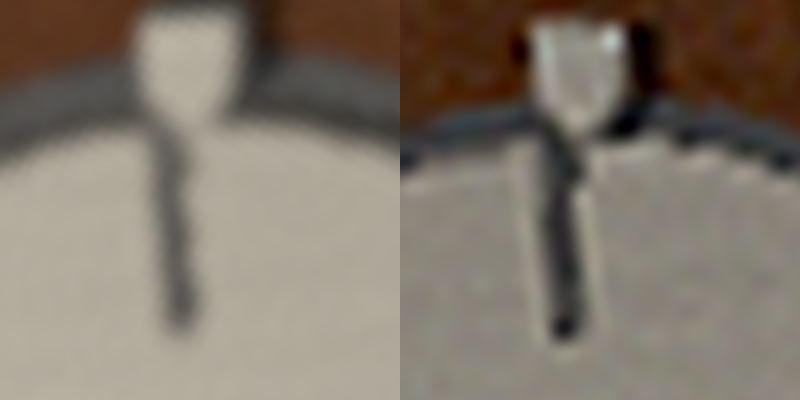

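step_arm(rows=[[[0.0004,0.0035,0,0.025,1],[0.0004,0.0035,0,0.025,1],[0,0,0,0,1]]])

```text
time: 18.18
tool_pos: [0.4605, -0.1145, 0.0423]
tcp_rot: [-0.062, -3.141, 0.0]
ft_force: [0.8, -0.9, 0.1]
width: -0.0
```

```bash
python3 tcp.py; python3 pr.py p3.png
```

```text
t 18.1833 tcp [ 0.4605 -0.1145  0.0423] xang 3.1021864658099574 z [-0. -0. -1.] F [ 0.82 -0.89  0.09] w -0.0 q [-0.244  0.105 -0.488  0.978 -0.    -0.204]
```

View pics/p3.png

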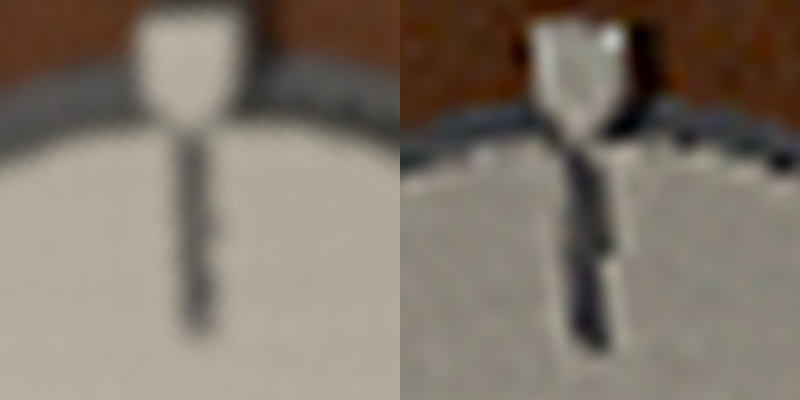

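step_arm(rows=[[[0,0.0006,0,0.004,1],[0,0,0,0,1]]])

```text
time: 18.45
tool_pos: [0.4605, -0.1141, 0.0423]
tcp_rot: [-0.069, -3.14, 0.001]
ft_force: [-0.0, -2.5, -0.1]
width: 0.0001
```

```bash
python3 tcp.py; python3 pr.py p4.png
```

```text
t 18.45 tcp [ 0.4605 -0.1141  0.0423] xang 3.0978811968138946 z [-0. -0. -1.] F [-0.02 -2.48 -0.11] w 0.0001 q [-0.243  0.105 -0.488  0.978 -0.001 -0.199]
```

View pics/p4.png

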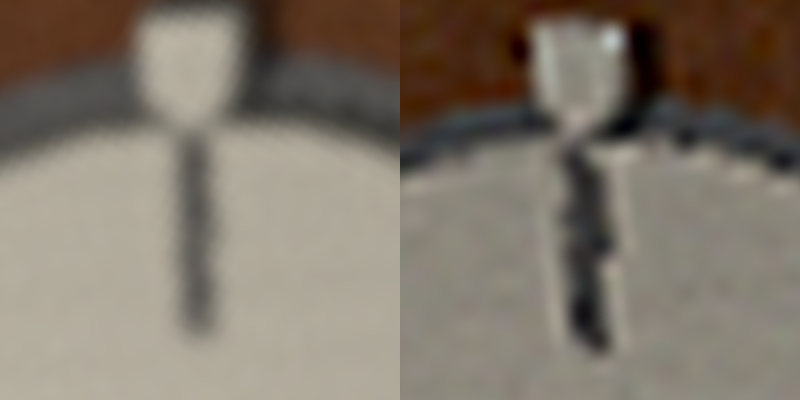

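Both cameras show the line within about 0.5 mm of the pointer tip. I'll back off the handle, lift clear, and check everything again.

step_arm(rows=[[[0,-0.004,0,0,1],[0,-0.012,0,0,1],[0,-0.014,0,0,1],[0,0,-0.03,0,1],[0,0,-0.03,0,1]]])

```text
time: 18.97
tool_pos: [0.4577, -0.1444, 0.1015]
tcp_rot: [-0.07, -3.137, -0.002]
ft_force: [1.1, -0.1, 1.2]
width: -0.0
```

step_arm(rows=[[[0.02,0,-0.03,0,1],[0.03,0,-0.02,0,1],[0.03,0,0,0,1],[0.03,0,0,0,1],[0,0,0,0,1]]])

```text
time: 19.38
tool_pos: [0.3452, -0.1387, 0.1528]
tcp_rot: [-0.071, -3.14, -0.001]
ft_force: [-0.5, 0.4, 0.1]
width: -0.0001
```

step_arm(rows=[[[0.02,-0.03,0,0,1],[0.02,-0.03,0,0,1],[0,-0.03,0,0,1],[0,0,0,0,1],[0,0,0,0,1]]])

```text
time: 19.8
tool_pos: [0.3054, -0.2286, 0.1523]
tcp_rot: [0.074, 3.14, 0.001]
ft_force: [0.0, -0.2, -0.1]
width: -0.0
```

```bash
python3 tcp.py; python3 pr.py p5.png; python3 - <<'E'
from gap import *
s=cam('scene');t=cam('top')
for th in(-.12,-.1,-.08,-.06): print(th,gap(s,(.5998,-.0999),th),gap(t,(.6006,-.1046),th))
cv2.imwrite('pics/q12.png',np.hstack([rectrot(s,.066,(.5998,-.0999),-.09),rectrot(t,.066,(.6006,-.1046),-.09)]))
save(s,'s12.png');save(t,'t12.png')
E
```

```text
t 19.8 tcp [ 0.3054 -0.2286  0.1523] xang 3.094432525733908 z [ 0.  0. -1.] F [ 0.01 -0.25 -0.09] w -0.0 q [-0.643 -0.134 -0.471  1.234  0.    -0.596]
-0.12 [(np.float64(118.0), np.float64(297.7), np.float64(36.03)), (np.float64(117.5), np.float64(299.8), np.float64(36.55))] [(np.float64(105.1), np.float64(295.1), np.float64(38.1)), (np.float64(103.8), np.float64(292.6), np.float64(37.85))]
-0.1 [(np.float64(119.1), np.float64(298.9), np.float64(36.06)), (np.float64(116.5), np.float64(298.7), np.float64(36.55))] [(np.float64(106.2), np.float64(296.8), np.float64(38.21)), (np.float64(102.5), np.float64(291.3), np.float64(37.85))]
-0.08 [(np.float64(120.2), np.float64(300.0), np.float64(36.05)), (np.float64(115.3), np.float64(297.8), np.float64(36.58))] [(np.float64(107.3), np.float64(298.4), np.float64(38.31)), (np.float64(101.2), np.float64(290.1), np.float64(37.86))]
-0.06 [(np.float64(121.2), np.float64(301.1), np.float64(36.07)), (np.float64(114.1), np.float64(296.9), np.float64(36.64))] [(np.float64(108.5), np.float64(300.1), np.float64(38.42)), (np.float64(99.9), np.float64(288.9), np.float64(37.89))]
```

View pics/p5.png

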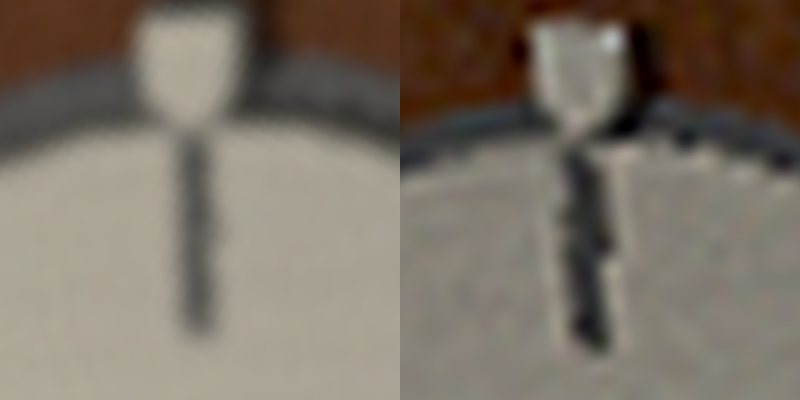

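View pics/q12.png

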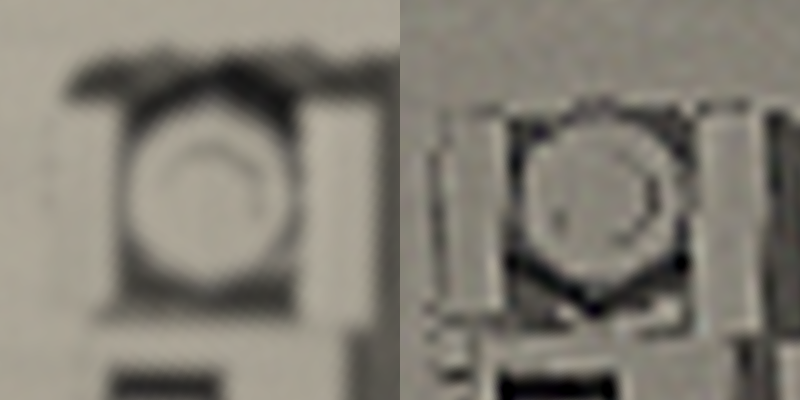

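View pics/t12.png

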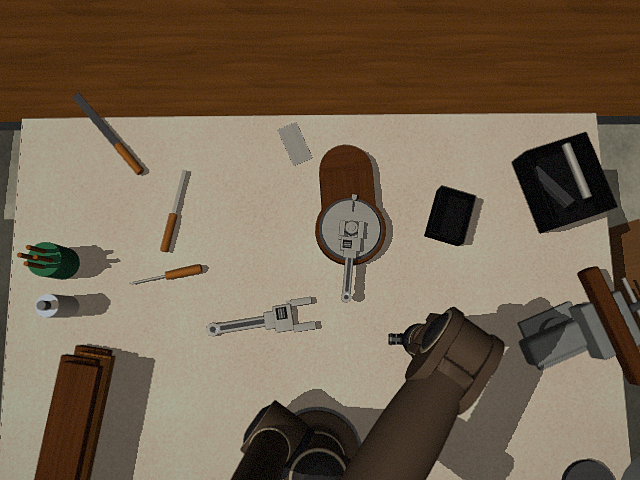

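View pics/s12.png

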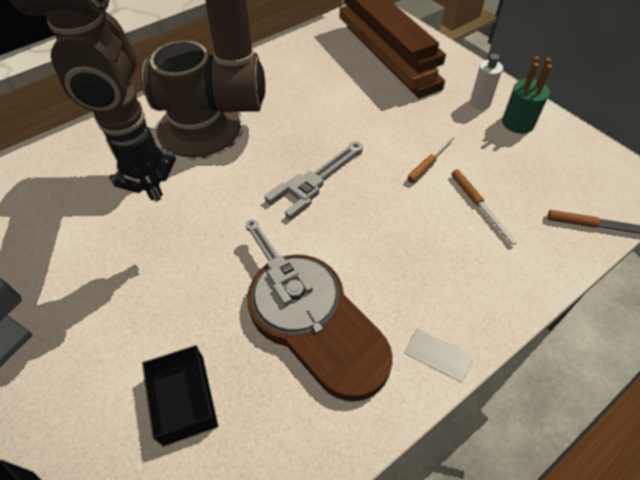

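```bash
python3 -c "
from h import *
print(hand_in())"
```

```text
the job is handed in; nothing more can be done
None
```

I closed the wrench jaw onto the nut, then tightened the nut clockwise until the washer's line met the pointer, and handed the job in at about 20 s.

**Jaw:** I rolled the worm of the smaller wrench, the one on the nut, with eight fingertip strokes. The jaw span shrank by about 5 mm. It then stayed the same over two further strokes (37.46 → 37.35 mm on the scene camera), so I took it as snug before swinging the handle.

**Nut:** I pushed the handle about 0.55 rad clockwise with the shut fingers, using 1–3 N. After backing off, both cameras show the line meeting the pointer tip. The offset is about 0.2 mm on the scene camera and 0.5–0.7 mm on the top camera.

**End state:** The wrench lies flat on the nut with its jaws parallel to the flats. The bin, screwdriver and gouge look unmoved, and the robot is clear of everything.

**Doubts in the checks:**
- **Jaw span:** the cameras disagree on the final span, 36.6 mm (scene) against 37.9 mm (top). I put that down to edge blur and relied on the strokes that changed nothing. I did not measure the fit any other way.
- **Worm pressure:** the fingertip reached about 34 N at times, mostly in two of the middle strokes. That is above the advised 5–15 N but below the force limits.

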